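# Find the power-box key left on and pop it up

### The arm

A 6-joint arm with a two-finger parallel gripper is mounted at the origin on the work surface. World frame = base frame: x ahead of the robot, y to its left, z up, the work surface at z = 0. Lengths are in m, angles in degrees, forces in N, time in s.
With the tool pointing down it reaches from about 0.225 to 0.725 m from the base axis. Payload 3.1 kg.
Tool frame: the origin (TCP) lies between the finger pads; the fingertips stand 25 mm ahead of it and the grasp point (between the pads) lies 6 mm ahead of it; z points along the fingers, x is the direction in which the jaws open and shut, and the axes are right-handed (so a half turn about z gives the same grasp; the last joint's range is limited). The gripper opens to 85 mm and grips with 20 to 120 N. Pads are 22 mm wide; open, the fingers measure 114 mm over their backs; the gripper's body (76 mm by 85 mm) begins 54 mm behind the grasp point. The pads swing forward as they close: fully open they stand 13 mm farther back than shut.
Start: joints at [65.042, 2.75, 5.684, 92.934, 0, 82.678], TCP at [0.159, 0.5, 0.236] pointing down, gripper open.
Joint ranges: [-166.93, 166.93], [-56.73, 111.36], [-69.38, 81.34], [-121.58, 131.49], [-85.45, 84.26], [-180, 180]. Speed limits (degrees/s): [159.86, 159.86, 180, 180, 180, 180].

### API

Orientations are given as [roll, pitch, yaw] about the fixed x, y, z axes, in that order (R = Rz(yaw) Ry(pitch) Rx(roll)).
In Python, from plant import env gives the robot as it stands. The module is installed in compiled form; this text tells all that it offers.
- The arm moves only by the shell command python3 -m inch 'ROWS'. ROWS is JSON, a list of rows, each an object with "hand": the opening, from -1 (shut) to 1 (fully open), so that 0 is half open; "travel": the shift along the tool's x, y, z in m, a list of three; "roll": the turn about the tool's z in degrees. A call has exactly 10 rows; each row shifts and turns the pose as measured when the row begins, along the tool's axes as they then stand; what a row does not reach is not made up. A row lasts 1/10 s, in which the tool goes at most 50 mm and 8.59 degrees, less where a joint would pass 70% of its speed; a pose out of reach is approached as far as the arm can. A call with a gripper value outside its range is refused whole. The fingers move at their own pace and stop on an object; the grip force is fixed at half the most. Time passes only in rows, so rows that do not move let the fingers close, or fill a call up. It gives the time, the measured TCP pose, the force and the opening at its end, in the units of the state.
- env.state(): the state, without advancing time (a new reading comes with each control period).
- env.grab_frame(name): name is "side" or "top"; returns the picture (480x640x3 uint8, blue, green, red); there is no depth.
- env.get_calibration(name): a dict with "fx", "fy", "cx", "cy" (pixels), "xyz" and "orientation" of the camera in the world. Camera axes: x right, y down, z forward; pixel columns grow to the right and rows downward; lengths in m; the calibration is good to about 2 mm. A picture is of the moment at which its call begins. get_calibration takes no time and is no camera call.
- env.hand_in(): hands the job in, once; it reports no verdict.
The state is a dict: "time": time; "joint_positions": joint angles; "joint_vel": joint speeds; "tau": joint torques, N m; "tcp_pos": TCP position; "tcp_rot": TCP orientation; "force": force on the tool from outside, world axes, zero at the start; "torque": the same for the moment, N m; "grip_width": finger opening in m.
Only numpy, scipy, OpenCV 4.12 (cv2) and the standard library are available. Lean on these libraries where they do the work, as an engineer would, in place of code of your own. Each camera call takes 0.05 s, during which the arm holds its last target.

### The job

One of the four keys on the bench power box has been left latched down, so its outlet is still on. Starting at the knob end, tap each key lightly in turn with the fingertips, one key at a time, without pushing the unlatched ones as much as halfway in and without releasing the latched one yet; then lift off, press the latched key fully down and let go so that it springs up level with the others. Finish clear of everything, and do not move or pick up anything else on the bench.

Things in the scene. Friction and masses are not known exactly. Their poses are not given: they have to be found in the camera images.
- powerbox: grey steel power box fixed to the bench, 130 mm (its x) x 290 mm (its y) x 60 mm high; origin at the centre of its underside, z up. On its top, a row along its y of four identical square grey keys on a black strip 3 mm thick; beyond the row's +y end a fixed round black knob, 42 mm wide, 23 mm high (not to be used).
- key_a_top (a point): centre of the top face of key_a, the first key counted from the knob, at x = -15, y = 60 mm in the box's frame; it moves with the key. The cap is 34 x 34 mm, 16 mm from the next cap; its top stands 82 mm above the bench when up and 76 mm when latched down.
- key_b_top (a point): centre of the top face of key_b, the second key counted from the knob, at x = -15, y = 10 mm in the box's frame; it moves with the key. The cap is 34 x 34 mm, 16 mm from the next cap; its top stands 82 mm above the bench when up and 76 mm when latched down.
- key_c_top (a point): centre of the top face of key_c, the third key counted from the knob, at x = -15, y = -40 mm in the box's frame; it moves with the key. The cap is 34 x 34 mm, 16 mm from the next cap; its top stands 82 mm above the bench when up and 76 mm when latched down.
- key_d_top (a point): centre of the top face of key_d, the last key counted from the knob, at x = -15, y = -90 mm in the box's frame; it moves with the key. The cap is 34 x 34 mm, 16 mm from the next cap; its top stands 82 mm above the bench when up and 76 mm when latched down.
- key_a (a joint): how far key_a is pushed down, in m: 0 up (off), 0.006 latched down (on), 0.010 at its lower stop. A spring pushes it up with 1.5 N at 0 to 6 N at 0.010, so an unlatched key gives way from 1.5 N and springs back when let go; the latched one feels dead up to 4 N, must be pushed past 0.0085 to unlatch, and rises to 0 when the finger is taken away.
- key_b (a joint): how far key_b is pushed down, in m: 0 up (off), 0.006 latched down (on), 0.010 at its lower stop. A spring pushes it up with 1.5 N at 0 to 6 N at 0.010, so an unlatched key gives way from 1.5 N and springs back when let go; the latched one feels dead up to 4 N, must be pushed past 0.0085 to unlatch, and rises to 0 when the finger is taken away.
- key_c (a joint): how far key_c is pushed down, in m: 0 up (off), 0.006 latched down (on), 0.010 at its lower stop. A spring pushes it up with 1.5 N at 0 to 6 N at 0.010, so an unlatched key gives way from 1.5 N and springs back when let go; the latched one feels dead up to 4 N, must be pushed past 0.0085 to unlatch, and rises to 0 when the finger is taken away.
- key_d (a joint): how far key_d is pushed down, in m: 0 up (off), 0.006 latched down (on), 0.010 at its lower stop. A spring pushes it up with 1.5 N at 0 to 6 N at 0.010, so an unlatched key gives way from 1.5 N and springs back when let go; the latched one feels dead up to 4 N, must be pushed past 0.0085 to unlatch, and rises to 0 when the finger is taken away.
- socket: bystander, to be left alone: steel socket standing on the far strip of the power box's top, 24 mm diameter, 36 mm tall; origin at the centre of its underside
- screwdriver: bystander, to be left alone: loose screwdriver lying flat on the bench on the robot's side of the box; origin underneath it
- wrench: bystander, to be left alone: loose steel wrench lying flat on the bench beyond the box; origin underneath it
- jar: bystander, to be left alone: small jar, 68 mm diameter, 90 mm tall, standing off the knob end of the box; origin at the centre of its underside
- spraycan: bystander, to be left alone: spray can, 64 mm diameter, 170 mm tall, standing off the end of the box away from the knob; origin at the centre of its underside
- bearing: bystander, to be left alone: steel bearing ring lying flat, 52 mm diameter, 15 mm thick; origin at the centre of its underside
- tape: bystander, to be left alone: tape measure in a case 65 x 34 x 62 mm high; origin at the centre of its underside

How it is judged:
By the outcome, as a careful person would: the job done as asked, in the order asked, and still so for the second after the job is handed in, with the robot touching nothing.
It also fails if it takes over 53 s, if anything falls off the work surface, if the arm or the gripper's body presses on something with over 40 N, if the wrist force passes 120 N, or if a joint passes its speed limit or range.

## Working session

There is one attempt and no reset: what is moved stays moved. The work goes in short steps, Python scripts to look and compute and a shell command to move; the robot and the scene stay as the last step left them, time stands still between calls to the robot, and variables do not carry over. Pictures are saved under pics/ and viewed, and the job is handed in when it is done.

```bash
mkdir -p pics
python3 - <<'E'
from plant import env
import cv2
for n in ("top","side"):
    im=env.grab_frame(n); cv2.imwrite(f"pics/{n}0.png",im); print(env.get_calibration(n))
print(env.state())
E
```

```text
{'fx': 436.92968144078077, 'fy': 436.92968144078077, 'cx': 320.8888311436333, 'cy': 239.72394458975626, 'xyz': array([0.50096097, 0.00969656, 0.89838398]), 'orientation': array([-173.00994082,    0.24315265,  -89.73930995])}
{'fx': 564.9941433746836, 'fy': 564.9941433746836, 'cx': 316.0063838573333, 'cy': 242.85363874174314, 'xyz': array([0.47698809, 0.82649511, 0.69907302]), 'orientation': array([-127.83657331,   -1.28021316, -171.08909277])}
{'time': 0.1, 'joint_positions': array([6.50417337e+01, 2.78871318e+00, 5.59912066e+00, 9.29339065e+01,
       6.16331518e-04, 8.26773457e+01]), 'joint_vel': array([-0.00821793, -0.1128487 ,  0.26662855, -0.0025292 , -0.00827086,
        0.01916122]), 'tau': array([ 2.91319004e-03, -3.39851403e+01,  3.20934927e+01,  1.58200983e-02,
       -1.06330724e-04,  4.90074285e-06]), 'tcp_pos': array([0.15883108, 0.4998176 , 0.23512078]), 'tcp_rot': array([-1.79983648e+02,  1.22413214e-01,  7.23644048e+01]), 'force': array([ 0.06599903,  1.71749571, -0.34332134]), 'torque': array([-0.00470369,  0.01871231,  0.0217926 ]), 'grip_width': 0.08571830795028806}
```

View pics/top0.png

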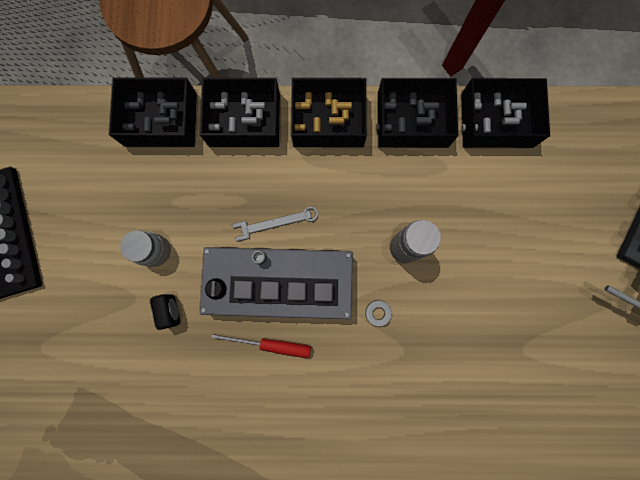

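View pics/side0.png

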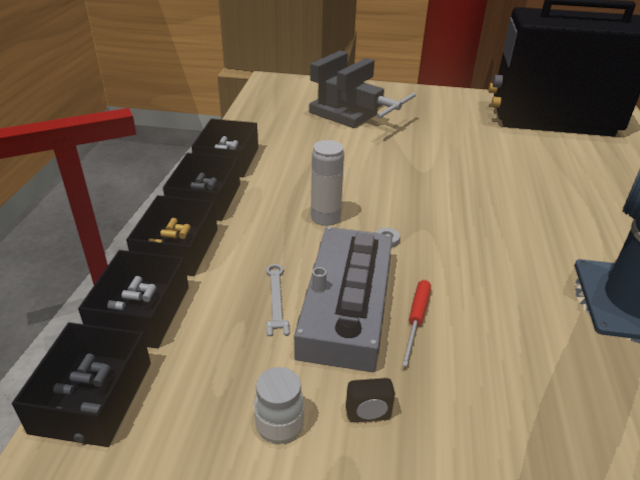

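The top view shows the knob at (215,289) and keys at about (243,290), (270,291), (297,292) and (324,292). The socket is at (260,257). In the side view the knob is near (348,327) and the keys run up to (365,243). Next I'll segment the caps.

```bash
cat > h.py <<'E'
import numpy as np,cv2
from scipy.spatial.transform import Rotation as R
from plant import env
def ray(n,uv,z):
    c=env.get_calibration(n);M=R.from_euler('xyz',c['orientation'],degrees=True).as_matrix()
    d=M@np.array([(uv[0]-c['cx'])/c['fx'],(uv[1]-c['cy'])/c['fy'],1]);p=np.array(c['xyz'])
    return p+d*(z-p[2])/d[2]
def proj(n,P):
    c=env.get_calibration(n);M=R.from_euler('xyz',c['orientation'],degrees=True).as_matrix()
    q=M.T@(np.array(P)-c['xyz']);return np.array([q[0]/q[2]*c['fx']+c['cx'],q[1]/q[2]*c['fy']+c['cy']])
E
python3 - <<'E'
from h import *
im=cv2.imread('pics/top0.png');g=cv2.cvtColor(im,6)
s=g[240:330,190:370];print(g[290,226:345])
# box outline: greyish low-saturation
hsv=cv2.cvtColor(im,cv2.COLOR_BGR2HSV)
m=((g>60)).astype(np.uint8)*255; 
w=np.zeros_like(m);w[272:308,228:342]=255
k=m&w
n,l,st,ce=cv2.connectedComponentsWithStats(k,connectivity=4)
for i in range(1,n):
    if st[i,4]>60: print(st[i],ce[i],[ray('top',ce[i],z).round(4)[:2] for z in (.082,.076)])
a=cv2.resize(im[235:330,190:370],None,fx=4.4,fy=4.4,interpolation=cv2.INTER_CUBIC)
cv2.imwrite('pics/topz.png',a)
b=cv2.imread('pics/side0.png')[220:370,290:420]
cv2.imwrite('pics/sidez.png',cv2.resize(b,None,fx=4,fy=4,interpolation=cv2.INTER_CUBIC))
E
```

```text
[ 58  92 101  79  49  35  37  30  81 100  98  95  98  97  98  99  98  96
  98 100  98  97  96 101  89  51  16  18  17  34  42  36  38  34  45  83
 101 100 100  99  98 100  96  98  98  97  99 100  97  97 102  89  44   9
  12  33  39  37  41  37  39  38  82 103 103 101  97  97  98  98  98  97
  97  96  95  97  95 103  86  43   8  30  42  35  36  37  34  33  59  96
 101  99  96  99  99  99  97  98  92  95  97  96  94  93 100  82  41  12
  14  26  35  29  84 101  96  94  97  96  97]
[ 228  272  114   36 1227] [286.43520782 286.7799511 ] [array([0.5127, 0.0772]), array([0.5128, 0.0777])]
[234 281  18  18 296] [242.19594595 288.97635135] [array([0.5082, 0.1594]), array([0.5083, 0.1605])]
[260 281  18  18 294] [268.86394558 290.        ] [array([0.5066, 0.1098]), array([0.5066, 0.1105])]
[287 282  18  18 298] [295.84899329 290.78187919] [array([0.5054, 0.0597]), array([0.5054, 0.06  ])]
[314 283  18  18 313] [322.74440895 291.62939297] [array([0.504 , 0.0097]), array([0.5041, 0.0097])]
```

View pics/topz.png

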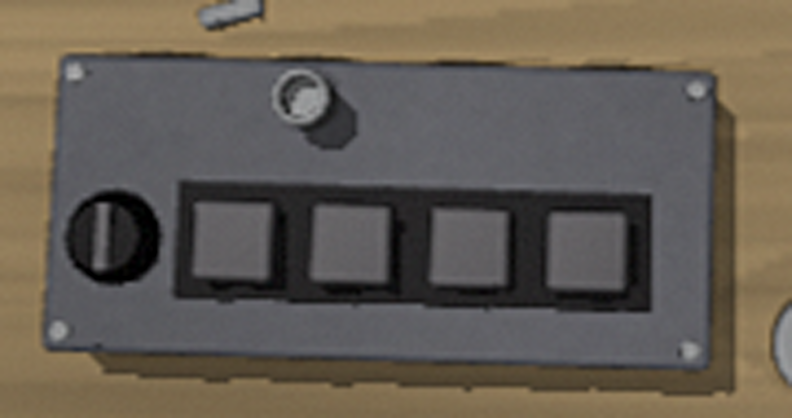

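View pics/sidez.png

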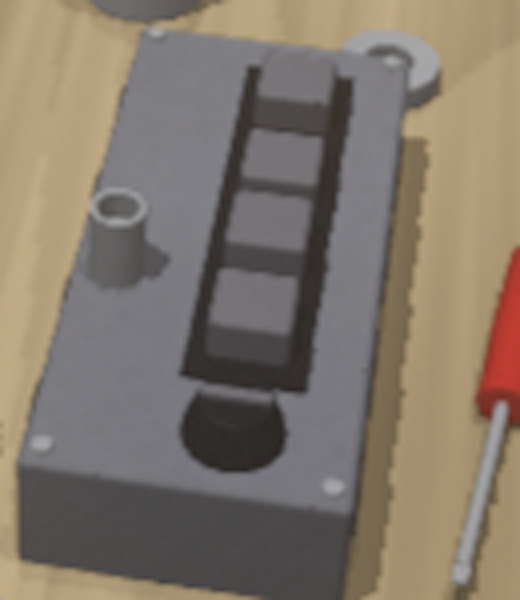

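Key c (third) shows almost no front wall, so it looks like the latched one. I'll shut the gripper, align it to the row and move over to key a.

```bash
python3 -m inch '[{"hand":-1,"travel":[0,0,0],"roll":-8},{"hand":-1,"travel":[0,0,0],"roll":-8},{"hand":-1,"travel":[-0.033,0.035,0],"roll":0},{"hand":-1,"travel":[-0.033,0.035,0],"roll":0},{"hand":-1,"travel":[-0.033,0.035,0],"roll":0},{"hand":-1,"travel":[-0.033,0.035,0],"roll":0},{"hand":-1,"travel":[-0.033,0.035,0],"roll":0},{"hand":-1,"travel":[-0.033,0.035,0],"roll":0},{"hand":-1,"travel":[-0.033,0.035,0],"roll":0},{"hand":-1,"travel":[-0.033,0.035,0],"roll":0}]'
python3 - <<'E'
from h import *
s=env.state();print(s['tcp_rot'],s['force'])
im=cv2.imread('pics/side0.png')
# cross-check: cap-top centres predicted in side view
for P in [(.5082,.1594,.082),(.5066,.1098,.082),(.5054,.0600,.076),(.504,.0097,.082)]:print(proj('side',P))
E
```

```text
time: 1.1
tcp_pos: [0.4385, 0.2259, 0.2281]
tcp_rot: [-179.5, 0.4, 89.9]
force: [0.3, -0.1, -0.2]
grip_width: -0.0001
[-179.52497061    0.41260184   89.94919677] [ 0.26745616 -0.11422284 -0.16871732]
[352.69965733 293.66165026]
[356.74814314 273.74658398]
[360.01681634 257.97329477]
[363.63770285 238.10897156]
```

```bash
python3 -m inch '[{"hand":-1,"travel":[-0.033,0.034,0],"roll":0},{"hand":-1,"travel":[-0.025,0.026,0],"roll":0},{"hand":-1,"travel":[-0.008,0.008,0.01],"roll":0},{"hand":-1,"travel":[0,0,0.03],"roll":0},{"hand":-1,"travel":[0,0,0.03],"roll":0},{"hand":-1,"travel":[0,0,0.02],"roll":0},{"hand":-1,"travel":[0,0,0],"roll":0},{"hand":-1,"travel":[0,0,0],"roll":0},{"hand":-1,"travel":[0,0,0],"roll":0},{"hand":-1,"travel":[0,0,0],"roll":0}]'
python3 - <<'E'
from h import *
for n in ("top","side"):
    cv2.imwrite(f"pics/{n}1.png",env.grab_frame(n))
s=env.state();print(s['tcp_pos'],s['tcp_rot'],s['force'])
a=cv2.imread('pics/top1.png')[210:350,170:380];b=cv2.imread('pics/side1.png')[180:370,260:420]
cv2.imwrite('pics/z1.png',np.hstack([cv2.resize(a,(420,280)),cv2.resize(b,(320,380))[:280]]) if 0 else cv2.resize(b,None,fx=3,fy=3))
E
```

```text
time: 2.1
tcp_pos: [0.5084, 0.1518, 0.1307]
tcp_rot: [-179.2, 0.4, 89.5]
force: [-0.1, 0.2, 0.5]
grip_width: -0.0
[0.50872926 0.15175809 0.13091792] [-179.19955332    0.426857     89.4600876 ] [-0.36133867 -0.10940956  0.02584867]
```

View pics/z1.png

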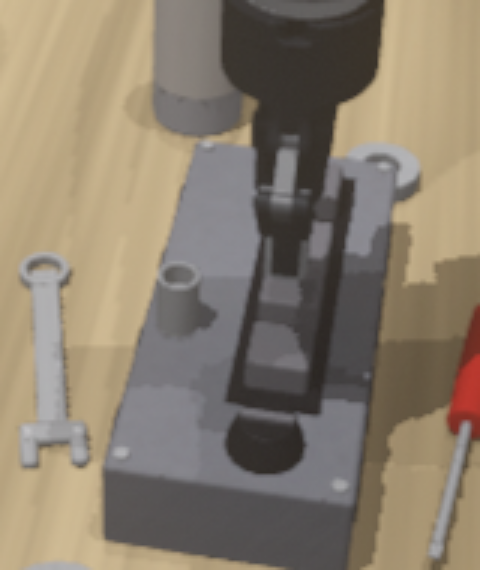

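View pics/top1.png

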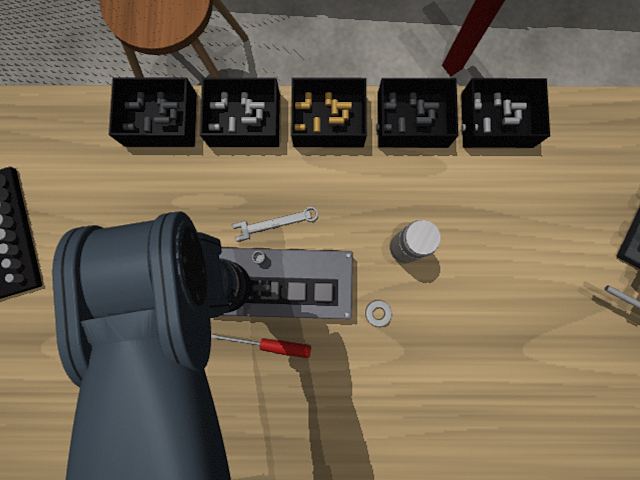

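The tip hangs above the key row, about 7 mm short of key a in y. I'll correct that and go down closer.

```bash
python3 -m inch '[{"hand":-1,"travel":[0.004,0,0],"roll":0},{"hand":-1,"travel":[0.004,0,0],"roll":0},{"hand":-1,"travel":[0,0,0.008],"roll":0},{"hand":-1,"travel":[0,0,0.005],"roll":0},{"hand":-1,"travel":[0,0,0],"roll":0},{"hand":-1,"travel":[0,0,0],"roll":0},{"hand":-1,"travel":[0,0,0],"roll":0},{"hand":-1,"travel":[0,0,0],"roll":0},{"hand":-1,"travel":[0,0,0],"roll":0},{"hand":-1,"travel":[0,0,0],"roll":0}]'
```

```text
time: 3.2
tcp_pos: [0.5098, 0.1607, 0.1186]
tcp_rot: [-179.4, 0.4, 89.5]
force: [0.5, -0.1, -0.1]
grip_width: -0.0001
```

```bash
python3 -m inch '[{"hand":-1,"travel":[0,-0.001,0.003],"roll":0},{"hand":-1,"travel":[0,0,0.003],"roll":0},{"hand":-1,"travel":[0,0,0.002],"roll":0},{"hand":-1,"travel":[0,0,0.001],"roll":0},{"hand":-1,"travel":[0,0,0],"roll":0},{"hand":-1,"travel":[0,0,0],"roll":0},{"hand":-1,"travel":[0,0,0],"roll":0},{"hand":-1,"travel":[0,0,0],"roll":0},{"hand":-1,"travel":[0,0,0],"roll":0},{"hand":-1,"travel":[0,0,0],"roll":0}]'
```

```text
time: 4.2
tcp_pos: [0.5088, 0.1606, 0.109]
tcp_rot: [-179.4, 0.4, 89.5]
force: [0.2, 0.8, 0.6]
grip_width: 0.0003
```

```bash
python3 -m inch '[{"hand":-1,"travel":[0,0,0.001],"roll":0},{"hand":-1,"travel":[0,0,0],"roll":0},{"hand":-1,"travel":[0,0,0.001],"roll":0},{"hand":-1,"travel":[0,0,0],"roll":0},{"hand":-1,"travel":[0,0,0.001],"roll":0},{"hand":-1,"travel":[0,0,0],"roll":0},{"hand":-1,"travel":[0,0,0],"roll":0},{"hand":-1,"travel":[0,0,0],"roll":0},{"hand":-1,"travel":[0,0,0],"roll":0},{"hand":-1,"travel":[0,0,0],"roll":0}]'
```

```text
time: 5.2
tcp_pos: [0.5088, 0.1606, 0.1058]
tcp_rot: [-179.4, 0.4, 89.5]
force: [-0.4, -0.1, 0.3]
grip_width: -0.0001
```

```bash
python3 -m inch '[{"hand":-1,"travel":[0,0,0.001],"roll":0},{"hand":-1,"travel":[0,0,0],"roll":0},{"hand":-1,"travel":[0,0,0],"roll":0},{"hand":-1,"travel":[0,0,0],"roll":0},{"hand":-1,"travel":[0,0,0],"roll":0},{"hand":-1,"travel":[0,0,0],"roll":0},{"hand":-1,"travel":[0,0,0],"roll":0},{"hand":-1,"travel":[0,0,0],"roll":0},{"hand":-1,"travel":[0,0,0],"roll":0},{"hand":-1,"travel":[0,0,0],"roll":0}]'
python3 - <<'E'
from h import *
s=env.state();print(s['tcp_pos'],s['force'])
im=env.grab_frame("side");cv2.imwrite("pics/side2.png",im)
cv2.imwrite('pics/z2.png',cv2.resize(im[220:340,300:420],None,fx=5,fy=5,interpolation=2))
s=env.state();print(s['tcp_pos'],s['force'])
E
```

```text
time: 6.2
tcp_pos: [0.5088, 0.1606, 0.1047]
tcp_rot: [-179.4, 0.4, 89.5]
force: [-0.1, 0.1, 0.2]
grip_width: -0.0001
[0.50882053 0.16060587 0.10473665] [-0.05159484  0.14244389  0.18742783]
[0.50885556 0.16055551 0.10476223] [ 0.34499275  0.53812139 -1.14523774]
```

View pics/z2.png

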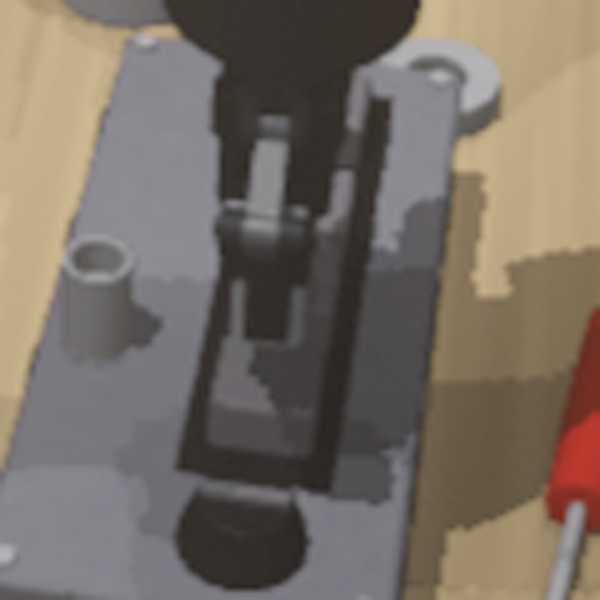

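Run:
```python
from h import *
for t in (0,.005,.01):
  for z in (.08,.085,.09,.095,.1): print(t,z,proj('side',(.5088,.1606+t,z)).round(1))
```

```text
0 0.08 [352.2 295. ]
0 0.085 [352.4 292.7]
0 0.09 [352.6 290.4]
0 0.095 [352.8 288.1]
0 0.1 [353.  285.8]
0.005 0.08 [351.8 297.2]
0.005 0.085 [352.  294.9]
0.005 0.09 [352.2 292.5]
0.005 0.095 [352.4 290.2]
0.005 0.1 [352.6 287.9]
0.01 0.08 [351.5 299.3]
0.01 0.085 [351.7 297. ]
0.01 0.09 [351.9 294.7]
0.01 0.095 [352.1 292.3]
0.01 0.1 [352.3 290. ]
```

```bash
python3 -m inch '[{"hand":-1,"travel":[0,0,0.001],"roll":0},{"hand":-1,"travel":[0,0,0.001],"roll":0},{"hand":-1,"travel":[0,0,0.001],"roll":0},{"hand":-1,"travel":[0,0,0],"roll":0},{"hand":-1,"travel":[0,0,0],"roll":0},{"hand":-1,"travel":[0,0,0],"roll":0},{"hand":-1,"travel":[0,0,0],"roll":0},{"hand":-1,"travel":[0,0,0],"roll":0},{"hand":-1,"travel":[0,0,0],"roll":0},{"hand":-1,"travel":[0,0,0],"roll":0}]'
python3 - <<'E'
from h import *
s=env.state();print(s['tcp_pos'],s['force'],s['tau'])
im=env.grab_frame("side");cv2.imwrite("pics/side3.png",im)
cv2.imwrite('pics/z3.png',cv2.resize(im[220:340,300:420],None,fx=5,fy=5,interpolation=2))
s=env.state();print(s['tcp_pos'],s['force'])
E
```

```text
time: 7.25
tcp_pos: [0.5088, 0.1605, 0.1014]
tcp_rot: [-179.4, 0.4, 89.5]
force: [-0.2, -0.4, 0.2]
grip_width: -0.0001
[0.50876784 0.16054537 0.10142832] [-0.1992119  -0.37955449  0.21504051] [-1.71573072e-03 -3.52797246e+01  3.16072941e+01  9.12696845e-02
 -1.61495578e-02  4.97761192e-06]
[0.50877102 0.1605455  0.10143287] [0.07651073 0.22966353 0.58475098]
```

View pics/z3.png

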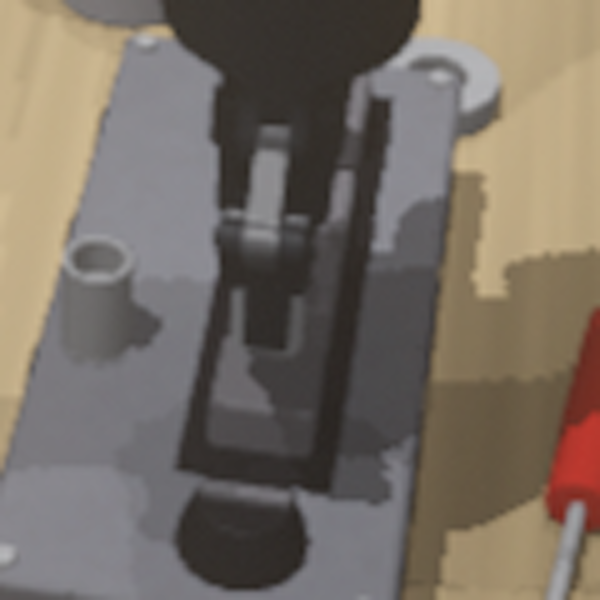

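The tip's lower edge is at about (353,289) and the key's front wall is unchanged, so there is no contact yet. I'll keep going down.

```bash
python3 -m inch '[{"hand":-1,"travel":[0,0,0.001],"roll":0},{"hand":-1,"travel":[0,0,0.001],"roll":0},{"hand":-1,"travel":[0,0,0.001],"roll":0},{"hand":-1,"travel":[0,0,0.001],"roll":0},{"hand":-1,"travel":[0,0,0],"roll":0},{"hand":-1,"travel":[0,0,0],"roll":0},{"hand":-1,"travel":[0,0,0],"roll":0},{"hand":-1,"travel":[0,0,0],"roll":0},{"hand":-1,"travel":[0,0,0],"roll":0},{"hand":-1,"travel":[0,0,0],"roll":0}]'
python3 - <<'E'
from h import *
s=env.state();print(s['tcp_pos'],s['force'],s['tau'])
im=env.grab_frame("side");cv2.imwrite("pics/side4.png",im)
cv2.imwrite('pics/z4.png',cv2.resize(im[220:340,300:420],None,fx=5,fy=5,interpolation=2))
s=env.state();print(s['tcp_pos'],s['force'])
E
```

```text
time: 8.3
tcp_pos: [0.5087, 0.1605, 0.097]
tcp_rot: [-179.4, 0.4, 89.5]
force: [-0.1, 0.3, 0.0]
grip_width: 0.0
[0.50870909 0.16052808 0.09703174] [-0.06721273  0.29078756  0.03928048] [-6.69894853e-04 -3.52968729e+01  3.15535426e+01  9.23334528e-02
 -1.62496517e-02  1.62029255e-05]
[0.5087097  0.16052865 0.09700862] [-0.10776731  0.04847708  0.2318729 ]
```

View pics/z4.png

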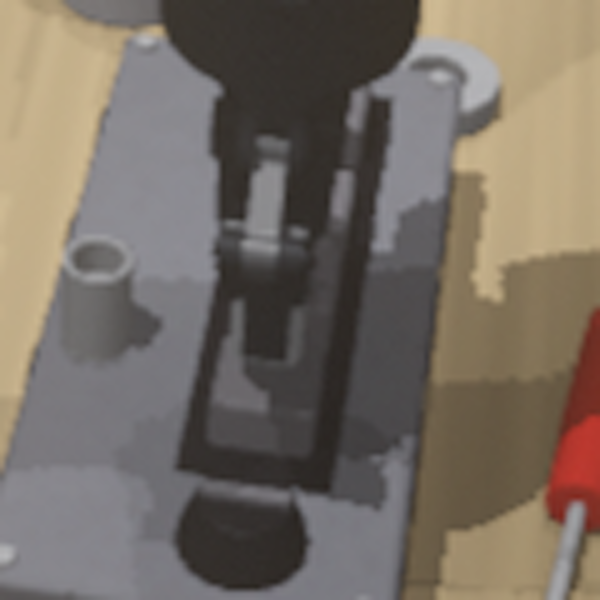

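```bash
python3 -m inch '[{"hand":-1,"travel":[0,0,0.001],"roll":0},{"hand":-1,"travel":[0,0,0.001],"roll":0},{"hand":-1,"travel":[0,0,0.001],"roll":0},{"hand":-1,"travel":[0,0,0.001],"roll":0},{"hand":-1,"travel":[0,0,0],"roll":0},{"hand":-1,"travel":[0,0,0],"roll":0},{"hand":-1,"travel":[0,0,0],"roll":0},{"hand":-1,"travel":[0,0,0],"roll":0},{"hand":-1,"travel":[0,0,0],"roll":0},{"hand":-1,"travel":[0,0,0],"roll":0}]'
python3 - <<'E'
from h import *
s=env.state();print(s['tcp_pos'],s['force'],s['tau'])
im=env.grab_frame("side");cv2.imwrite("pics/side5.png",im)
cv2.imwrite('pics/z5.png',cv2.resize(im[250:330,310:400],None,fx=7,fy=7,interpolation=2))
s=env.state();print(s['tcp_pos'],s['force'])
E
```

```text
time: 9.35
tcp_pos: [0.5086, 0.1605, 0.0926]
tcp_rot: [-179.4, 0.4, 89.5]
force: [-0.8, 0.1, -0.3]
grip_width: -0.0002
[0.50864665 0.16049402 0.09263384] [-0.80052418  0.06482597 -0.32632759] [ 1.18531276e-03 -3.53195500e+01  3.15025771e+01  9.26576508e-02
 -1.59825780e-02  2.73194706e-05]
[0.508641   0.16046946 0.09265013] [ 0.31054928 -0.6449885  -0.69035909]
```

View pics/z5.png

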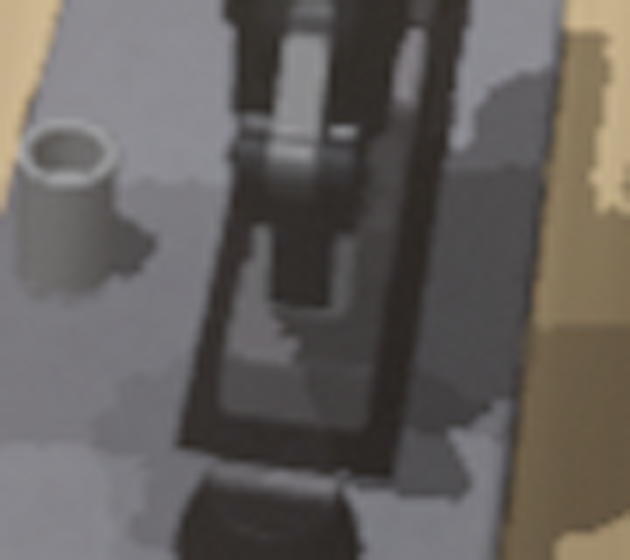

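Run:
```python
import cv2,numpy as np
for i in range(6):
    g=cv2.cvtColor(cv2.imread(f'pics/side{i}.png'),6).astype(int)
    print(i,g[290:316,343:348].mean(1).round().astype(int), g[290:316,357:361].mean(1).round().astype(int))
```

```text
0 [100 103 107 110 110 111 114 116 116 115 109  91  75  72  71  71  71  71
  70  58  50  48  48  48  49  49] [115 115 115 115 115 115 115 115 116 116 116 115 112  90  72  70  70  70
  69  69  68  56  48  48  48  47]
1 [ 91  94  97 100 100 101 103 104 104 105 103  91  80  77  77  76  76  76
  75  61  49  48  48  48  49  50] [ 68  82  82  85  88  88  95 102 113 117 117 118 116  95  78  75  74  74
  74  74  73  59  48  48  48  47]
2 [ 92  95  98 100 100 101 103 104 104 106 103  91  80  77  77  77  76  77
  76  61  49  48  47  48  48  49] [62 62 62 62 63 63 63 63 63 63 62 67 74 70 66 64 64 65 67 69 67 54 45 45
 46 47]
3 [ 92  95  98 100 101 101 103 104 104 106 104  91  80  77  77  77  76  76
  75  61  49  48  47  47  48  49] [76 67 63 63 62 62 62 63 62 62 62 64 70 69 65 65 64 64 65 66 65 53 45 45
 46 48]
4 [ 91  94  98 101 100 101 103 104 104 106 104  91  80  78  77  77  76  76
  76  61  49  48  47  47  48  49] [78 77 74 66 62 63 63 63 62 62 62 64 71 69 66 64 65 65 64 64 64 52 43 44
 43 45]
5 [ 90  93  96 100 101 102 103 104 105 105 104  91  80  78  77  77  77  76
  76  62  49  48  47  48  47  49] [78 77 77 76 75 68 62 62 63 62 62 64 68 68 66 65 64 65 64 65 64 52 44 42
 42 43]
```

Key a's wall edge at row 301 has not changed, so the key is unmoved. The tip edge is now at about row 295. I'll continue in smaller steps.

```bash
cat > look.py <<'E'
import sys
from h import *
s=env.state();f=[s['force'][2]];z=[s['tcp_pos'][2]]
im=env.grab_frame("side");cv2.imwrite(f"pics/side{sys.argv[1]}.png",im)
s=env.state();f.append(s['force'][2]);print(s['tcp_pos'].round(4),np.round(f,2),s['tau'][1:3].round(3),s['time'])
E
python3 -m inch '[{"hand":-1,"travel":[0,0,0.001],"roll":0},{"hand":-1,"travel":[0,0,0.001],"roll":0},{"hand":-1,"travel":[0,0,0.001],"roll":0},{"hand":-1,"travel":[0,0,0],"roll":0},{"hand":-1,"travel":[0,0,0],"roll":0},{"hand":-1,"travel":[0,0,0],"roll":0},{"hand":-1,"travel":[0,0,0],"roll":0},{"hand":-1,"travel":[0,0,0],"roll":0},{"hand":-1,"travel":[0,0,0],"roll":0},{"hand":-1,"travel":[0,0,0],"roll":0}]'; python3 look.py 6
python3 - <<'E'
import cv2,numpy as np
for i in (5,6):
    g=cv2.cvtColor(cv2.imread(f'pics/side{i}.png'),6).astype(int)
    print(i,g[290:316,343:348].mean(1).round().astype(int), g[290:316,357:361].mean(1).round().astype(int))
E
```

```text
time: 10.4
tcp_pos: [0.5086, 0.1605, 0.0894]
tcp_rot: [-179.4, 0.4, 89.5]
force: [0.3, 0.2, 0.2]
grip_width: 0.0002
[0.5086 0.1605 0.0894] [ 0.21 -0.5 ] [-35.328  31.453] 10.45
5 [ 90  93  96 100 101 102 103 104 105 105 104  91  80  78  77  77  77  76
  76  62  49  48  47  48  47  49] [78 77 77 76 75 68 62 62 63 62 62 64 68 68 66 65 64 65 64 65 64 52 44 42
 42 43]
6 [ 91  93  96  98  97  99 103 105 105 106 104  91  80  78  77  77  77  76
  76  61  49  48  47  47  48  49] [77 77 76 75 75 75 70 64 62 62 62 64 68 67 65 64 64 64 64 64 63 52 42 42
 42 42]
```

```bash
cat >> look.py <<'E'
g=cv2.cvtColor(im,6).astype(int)
print(g[290:316,343:348].mean(1).round().astype(int), g[290:316,357:361].mean(1).round().astype(int))
E
python3 -m inch '[{"hand":-1,"travel":[0,0,0.001],"roll":0},{"hand":-1,"travel":[0,0,0.001],"roll":0},{"hand":-1,"travel":[0,0,0],"roll":0},{"hand":-1,"travel":[0,0,0],"roll":0},{"hand":-1,"travel":[0,0,0],"roll":0},{"hand":-1,"travel":[0,0,0],"roll":0},{"hand":-1,"travel":[0,0,0],"roll":0},{"hand":-1,"travel":[0,0,0],"roll":0},{"hand":-1,"travel":[0,0,0],"roll":0},{"hand":-1,"travel":[0,0,0],"roll":0}]'; python3 look.py 7
```

```text
time: 11.45
tcp_pos: [0.5086, 0.1605, 0.0872]
tcp_rot: [-179.4, 0.4, 89.5]
force: [1.3, -0.1, -0.3]
grip_width: -0.0
[0.5086 0.1604 0.0872] [-0.32 -0.13] [-35.349  31.435] 11.5
[ 91  93  97  98  97  98 102 105 105 106 104  91  80  77  77  77  77  76
  76  61  49  48  47  47  48  48] [78 78 76 76 76 76 76 70 64 62 63 64 68 68 65 65 64 65 65 64 64 52 43 42
 42 42]
```

```bash
python3 -m inch '[{"hand":-1,"travel":[0,0,0.001],"roll":0},{"hand":-1,"travel":[0,0,0.001],"roll":0},{"hand":-1,"travel":[0,0,0],"roll":0},{"hand":-1,"travel":[0,0,0],"roll":0},{"hand":-1,"travel":[0,0,0],"roll":0},{"hand":-1,"travel":[0,0,0],"roll":0},{"hand":-1,"travel":[0,0,0],"roll":0},{"hand":-1,"travel":[0,0,0],"roll":0},{"hand":-1,"travel":[0,0,0],"roll":0},{"hand":-1,"travel":[0,0,0],"roll":0}]'; python3 look.py 8
```

```text
time: 12.5
tcp_pos: [0.5087, 0.1605, 0.0863]
tcp_rot: [-179.5, 0.4, 89.5]
force: [-1.5, 0.4, 1.9]
grip_width: 0.0001
[0.5087 0.1605 0.0862] [1.93 1.48] [-34.615  31.002] 12.55
[ 90  92  95  97  97  98 102 104 105 105 108 100  84  77  78  77  77  76
  76  61  49  48  48  47  48  48] [78 77 75 76 76 76 76 72 65 63 63 63 68 68 66 64 65 64 64 64 64 52 43 42
 42 42]
```

Contact with key a is confirmed: Fz is about 1.7 N, the joint-2 torque jumped, and the cap edge dropped about 0.4 px. I'll press a touch more, lift, and move over to key b.

```bash
python3 -m inch '[{"hand":-1,"travel":[0,0,0.001],"roll":0},{"hand":-1,"travel":[0,0,0],"roll":0},{"hand":-1,"travel":[0,0,-0.004],"roll":0},{"hand":-1,"travel":[0,0,-0.004],"roll":0},{"hand":-1,"travel":[0,0,-0.004],"roll":0},{"hand":-1,"travel":[-0.015,0,0],"roll":0},{"hand":-1,"travel":[-0.015,0,0],"roll":0},{"hand":-1,"travel":[-0.014,-0.001,0],"roll":0},{"hand":-1,"travel":[0,0,0],"roll":0},{"hand":-1,"travel":[0,0,0],"roll":0}]'; python3 look.py 9
```

```text
time: 13.55
tcp_pos: [0.5073, 0.1114, 0.0978]
tcp_rot: [-179.4, 0.4, 89.4]
force: [-0.1, -0.2, -0.3]
grip_width: -0.0
[0.5072 0.1114 0.0977] [-0.34 -0.61] [-33.972  31.668] 13.6
[ 91  93  97  99  99 101 102 104 113 118 113  96  81  77  77  77  76  77
  76  63  51  50  49  50  50  52] [114 115 116 116 117 116 116 116 116 116 116 118 116  94  77  75  75  75
  74  74  72  59  49  49  48  48]
```

Run:
```python
import cv2
im=cv2.imread('pics/side9.png');cv2.imwrite('pics/z9.png',cv2.resize(im[220:330,310:400],None,fx=5,fy=5,interpolation=2))
```

```text
(no output)
```

View pics/z9.png

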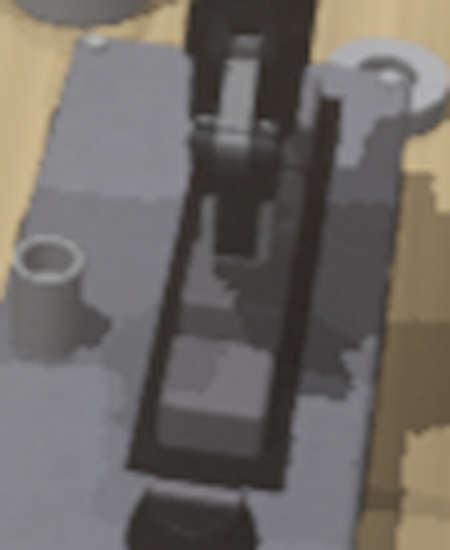

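Key a has sprung back up and the tip is over key b. Going down to tap it.

```bash
python3 -m inch '[{"hand":-1,"travel":[0,0,0.003],"roll":0},{"hand":-1,"travel":[0,0,0.003],"roll":0},{"hand":-1,"travel":[0,0,0.002],"roll":0},{"hand":-1,"travel":[0,0,0],"roll":0},{"hand":-1,"travel":[0,0,0.001],"roll":0},{"hand":-1,"travel":[0,0,0],"roll":0},{"hand":-1,"travel":[0,0,0.001],"roll":0},{"hand":-1,"travel":[0,0,0.001],"roll":0},{"hand":-1,"travel":[0,0,0],"roll":0},{"hand":-1,"travel":[0,0,0],"roll":0}]'; python3 look.py 10
```

```text
time: 14.6
tcp_pos: [0.5067, 0.1128, 0.0862]
tcp_rot: [-179.4, 0.4, 89.5]
force: [-0.7, 0.1, 1.2]
grip_width: 0.0003
[0.5068 0.1128 0.0862] [1.2  1.36] [-33.17   31.053] 14.65
[ 91  93  97  99 100 100 103 103 113 118 114  96  81  78  77  77  77  77
  76  62  51  50  50  50  51  52] [ 99 102 112 116 116 116 116 116 117 116 117 118 116  95  78  75  75  74
  74  74  73  59  49  48  48  48]
```

Key b gave contact too: Fz about 1.3 N, torque step 0.8 N·m. A touch more, then lift and move to key c.

```bash
python3 -m inch '[{"hand":-1,"travel":[0,0,0.001],"roll":0},{"hand":-1,"travel":[0,0,0],"roll":0},{"hand":-1,"travel":[0,0,-0.004],"roll":0},{"hand":-1,"travel":[0,0,-0.004],"roll":0},{"hand":-1,"travel":[0,0,-0.004],"roll":0},{"hand":-1,"travel":[-0.016,0,0],"roll":0},{"hand":-1,"travel":[-0.016,0,0],"roll":0},{"hand":-1,"travel":[-0.016,-0.001,0],"roll":0},{"hand":-1,"travel":[0,0,0],"roll":0},{"hand":-1,"travel":[0,0,0],"roll":0}]'; python3 look.py 11
python3 - <<'E'
import cv2
im=cv2.imread('pics/side11.png');cv2.imwrite('pics/z11.png',cv2.resize(im[200:330,310:400],None,fx=4.5,fy=4.5,interpolation=2))
E
```

```text
time: 15.65
tcp_pos: [0.5067, 0.0645, 0.0995]
tcp_rot: [-179.6, 0.4, 89.6]
force: [1.0, -0.0, 0.0]
grip_width: 0.0004
[0.5067 0.0645 0.0995] [ 0.05 -0.02] [-32.864  31.496] 15.7
[101 103 108 115 118 120 123 124 125 125 118  99  81  77  76  77  76  77
  76  62  53  52  51  51  52  52] [114 114 115 115 116 115 121 124 125 125 125 124 120  97  78  75  75  74
  74  74  73  60  50  50  51  50]
```

View pics/z11.png

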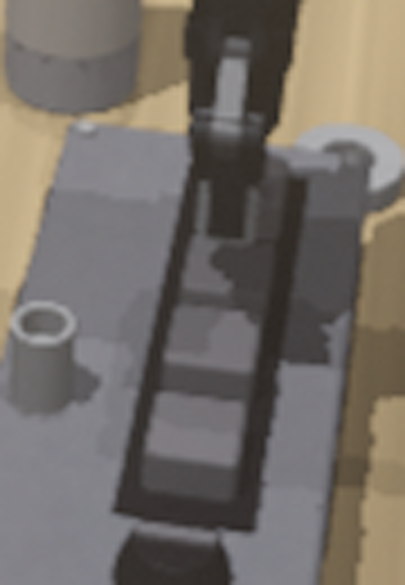

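Key b is up again and the tip is over key c, whose front wall is clearly shorter. I'll correct by -4 mm in y and go down carefully.

```bash
python3 -m inch '[{"hand":-1,"travel":[-0.004,-0.001,0],"roll":0},{"hand":-1,"travel":[0,0,0.003],"roll":0},{"hand":-1,"travel":[0,0,0.003],"roll":0},{"hand":-1,"travel":[0,0,0.002],"roll":0},{"hand":-1,"travel":[0,0,0.001],"roll":0},{"hand":-1,"travel":[0,0,0.001],"roll":0},{"hand":-1,"travel":[0,0,0.001],"roll":0},{"hand":-1,"travel":[0,0,0.001],"roll":0},{"hand":-1,"travel":[0,0,0],"roll":0},{"hand":-1,"travel":[0,0,0],"roll":0}]'; python3 look.py 12|head -1
```

```text
time: 16.7
tcp_pos: [0.5051, 0.0625, 0.0859]
tcp_rot: [-179.5, 0.3, 89.8]
force: [0.5, 0.2, 0.0]
grip_width: -0.0001
[0.5051 0.0625 0.086 ] [0.04 0.65] [-32.888  31.456] 16.75
```

No contact at z = 0.086, where keys a and b touched. That fits key c being latched.

```bash
python3 -m inch '[{"hand":-1,"travel":[-0.001,0,0.001],"roll":0},{"hand":-1,"travel":[0,0,0.001],"roll":0},{"hand":-1,"travel":[0,0,0.001],"roll":0},{"hand":-1,"travel":[0,0,0],"roll":0},{"hand":-1,"travel":[0,0,0.001],"roll":0},{"hand":-1,"travel":[0,0,0],"roll":0},{"hand":-1,"travel":[0,0,0.001],"roll":0},{"hand":-1,"travel":[0,0,0],"roll":0},{"hand":-1,"travel":[0,0,0],"roll":0},{"hand":-1,"travel":[0,0,0],"roll":0}]'; python3 look.py 13|head -1
```

```text
time: 17.75
tcp_pos: [0.5055, 0.0613, 0.0811]
tcp_rot: [-179.6, 0.3, 89.8]
force: [-0.1, -0.4, -0.1]
grip_width: -0.0001
[0.5055 0.0613 0.0811] [-0.12  0.06] [-32.76   31.247] 17.8
```

```bash
python3 -m inch '[{"hand":-1,"travel":[0,0,0.001],"roll":0},{"hand":-1,"travel":[0,0,0],"roll":0},{"hand":-1,"travel":[0,0,0],"roll":0},{"hand":-1,"travel":[0,0,0],"roll":0},{"hand":-1,"travel":[0,0,0],"roll":0},{"hand":-1,"travel":[0,0,0],"roll":0},{"hand":-1,"travel":[0,0,0],"roll":0},{"hand":-1,"travel":[0,0,0],"roll":0},{"hand":-1,"travel":[0,0,0],"roll":0},{"hand":-1,"travel":[0,0,0],"roll":0}]'; python3 look.py 14|head -1
```

```text
time: 18.8
tcp_pos: [0.5056, 0.0613, 0.0811]
tcp_rot: [-179.6, 0.3, 89.8]
force: [-1.5, -0.0, 0.8]
grip_width: 0.0003
[0.5057 0.0613 0.0811] [0.83 1.33] [-32.126  30.849] 18.85
```

Key c does not move: z is unchanged while the force rises by about 1.2 N. It is the latched key. Now lift and go on to key d.

```bash
python3 -m inch '[{"hand":-1,"travel":[0,0,0.0005],"roll":0},{"hand":-1,"travel":[0,0,0],"roll":0},{"hand":-1,"travel":[0,0,-0.005],"roll":0},{"hand":-1,"travel":[0,0,-0.006],"roll":0},{"hand":-1,"travel":[0,0,-0.006],"roll":0},{"hand":-1,"travel":[-0.017,0,0],"roll":0},{"hand":-1,"travel":[-0.017,-0.001,0],"roll":0},{"hand":-1,"travel":[-0.017,-0.001,0],"roll":0},{"hand":-1,"travel":[0,0,0],"roll":0},{"hand":-1,"travel":[0,0,0],"roll":0}]'; python3 look.py 15|head -1
python3 - <<'E'
import cv2
im=cv2.imread('pics/side15.png');cv2.imwrite('pics/z15.png',cv2.resize(im[200:330,310:400],None,fx=4.5,fy=4.5,interpolation=2))
E
```

```text
time: 19.85
tcp_pos: [0.5048, 0.0095, 0.1009]
tcp_rot: [-179.8, 0.3, 89.8]
force: [-0.6, 0.5, 0.2]
grip_width: 0.0001
[0.5048 0.0096 0.1009] [ 0.18 -0.32] [-32.036  31.44 ] 19.9
```

View pics/z15.png

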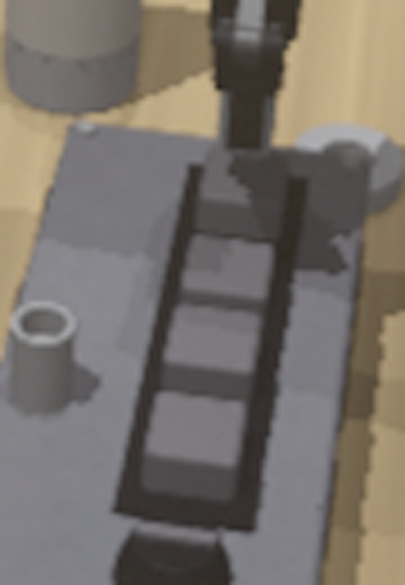

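Key c still shows its thin wall (still latched), a and b are up, and the tip is over key d. Tap d.

```bash
python3 -m inch '[{"hand":-1,"travel":[0,0,0.004],"roll":0},{"hand":-1,"travel":[0,0,0.004],"roll":0},{"hand":-1,"travel":[0,0,0.003],"roll":0},{"hand":-1,"travel":[0,0,0],"roll":0},{"hand":-1,"travel":[0,0,0.001],"roll":0},{"hand":-1,"travel":[0,0,0],"roll":0},{"hand":-1,"travel":[0,0,0.001],"roll":0},{"hand":-1,"travel":[0,0,0.001],"roll":0},{"hand":-1,"travel":[0,0,0],"roll":0},{"hand":-1,"travel":[0,0,0],"roll":0}]'; python3 look.py 16|head -1
```

```text
time: 20.9
tcp_pos: [0.5045, 0.012, 0.0862]
tcp_rot: [-179.7, 0.3, 90.1]
force: [-1.0, 0.0, 2.8]
grip_width: 0.0001
[0.5045 0.012  0.0862] [2.78 1.45] [-31.533  31.127] 20.95
```

Key d gave contact. Now lift and go back to key c.

```bash
python3 -m inch '[{"hand":-1,"travel":[0,0,0.001],"roll":0},{"hand":-1,"travel":[0,0,0],"roll":0},{"hand":-1,"travel":[0,0,-0.004],"roll":0},{"hand":-1,"travel":[0,0,-0.004],"roll":0},{"hand":-1,"travel":[0,0,-0.004],"roll":0},{"hand":-1,"travel":[0.0155,0,0],"roll":0},{"hand":-1,"travel":[0.0155,0,0],"roll":0},{"hand":-1,"travel":[0.0155,0,0],"roll":0},{"hand":-1,"travel":[0,0,0],"roll":0},{"hand":-1,"travel":[0,0,0],"roll":0}]'; python3 look.py 17|head -1;  python3 - <<'E'
import cv2
im=cv2.imread('pics/side17.png');cv2.imwrite('pics/z17.png',cv2.resize(im[200:330,310:400],None,fx=4.5,fy=4.5,interpolation=2))
E
```

```text
time: 21.95
tcp_pos: [0.5059, 0.0588, 0.0991]
tcp_rot: [-179.9, 0.3, 90.0]
force: [0.3, 0.2, 0.4]
grip_width: 0.0001
[0.5059 0.0587 0.0991] [ 0.41 -0.4 ] [-32.485  31.573] 22.0
```

View pics/z17.png

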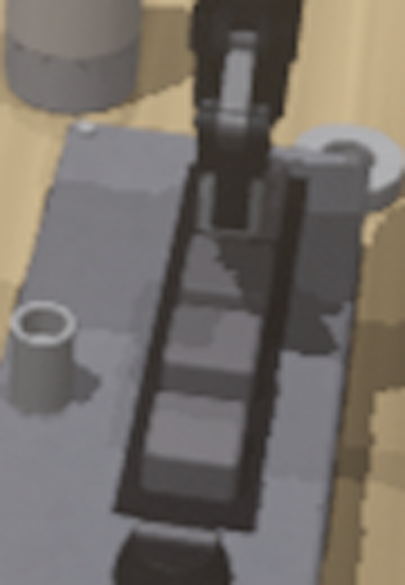

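The tip is centred over key c. Now press it fully down.

```bash
python3 -m inch '[{"hand":-1,"travel":[0,0,0.005],"roll":0},{"hand":-1,"travel":[0,0,0.005],"roll":0},{"hand":-1,"travel":[0,0,0.004],"roll":0},{"hand":-1,"travel":[0,0,0.002],"roll":0},{"hand":-1,"travel":[0,0,0.002],"roll":0},{"hand":-1,"travel":[0,0,0.002],"roll":0},{"hand":-1,"travel":[0,0,0.002],"roll":0},{"hand":-1,"travel":[0,0,0.002],"roll":0},{"hand":-1,"travel":[0,0,0.002],"roll":0},{"hand":-1,"travel":[0,0,0.001],"roll":0}]'; python3 look.py 18|head -1
```

```text
time: 23.0
tcp_pos: [0.506, 0.0565, 0.0773]
tcp_rot: [180.0, 0.3, 89.8]
force: [-2.7, 0.5, 5.7]
grip_width: -0.0002
[0.506  0.0565 0.0773] [5.66 5.1 ] [-30.12   30.079] 23.05
```

```bash
python3 -m inch '[{"hand":-1,"travel":[0,0,0.002],"roll":0},{"hand":-1,"travel":[0,0,0.002],"roll":0},{"hand":-1,"travel":[0,0,0.002],"roll":0},{"hand":-1,"travel":[0,0,0.001],"roll":0},{"hand":-1,"travel":[0,0,0.001],"roll":0},{"hand":-1,"travel":[0,0,0],"roll":0},{"hand":-1,"travel":[0,0,0],"roll":0},{"hand":-1,"travel":[0,0,0],"roll":0},{"hand":-1,"travel":[0,0,0],"roll":0},{"hand":-1,"travel":[0,0,0],"roll":0}]'; python3 look.py 19|head -1
```

```text
time: 24.05
tcp_pos: [0.506, 0.0565, 0.0806]
tcp_rot: [179.7, 0.4, 89.9]
force: [-1.5, 0.0, 4.6]
grip_width: 0.0004
[0.506  0.0565 0.0805] [4.57 4.51] [-30.666  30.431] 24.1
```

```bash
python3 -m inch '[{"hand":-1,"travel":[0,0,-0.006],"roll":0},{"hand":-1,"travel":[0,0,-0.01],"roll":0},{"hand":-1,"travel":[0,0,-0.02],"roll":0},{"hand":-1,"travel":[0,0,-0.03],"roll":0},{"hand":-1,"travel":[0,0,-0.03],"roll":0},{"hand":-1,"travel":[0,0,-0.02],"roll":0},{"hand":-1,"travel":[0,0,-0.02],"roll":0},{"hand":-1,"travel":[0,0,0],"roll":0},{"hand":-1,"travel":[0,0,0],"roll":0},{"hand":-1,"travel":[0,0,0],"roll":0}]'; python3 look.py 20|head -1;  python3 - <<'E'
import cv2
im=cv2.imread('pics/side20.png');cv2.imwrite('pics/z20.png',cv2.resize(im[200:330,290:420],None,fx=4.5,fy=4.5,interpolation=2))
E
```

```text
time: 25.1
tcp_pos: [0.5052, 0.0571, 0.2189]
tcp_rot: [179.9, 0.4, 89.8]
force: [0.0, -0.2, 0.8]
grip_width: 0.0
[0.5048 0.0571 0.2183] [ 0.79 -0.15] [-32.744  32.693] 25.15
```

View pics/z20.png

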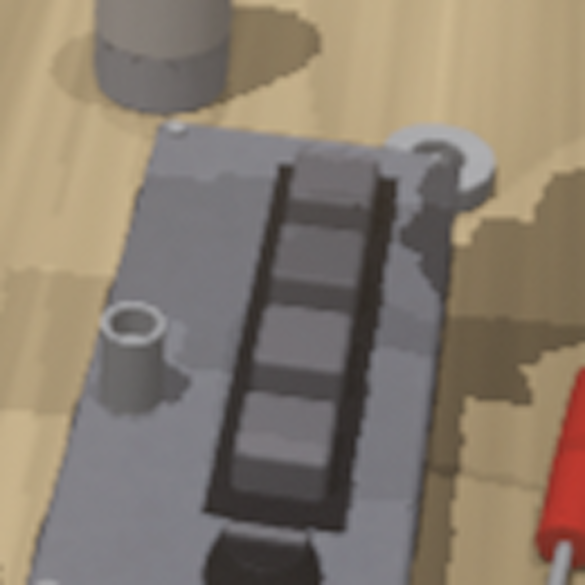

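All four caps now show equal walls. I'll do a numeric check of the cap edges and the bystanders, then hand in.

Run:
```python
from h import *
a=cv2.cvtColor(cv2.imread('pics/side0.png'),6).astype(int);b=cv2.cvtColor(cv2.imread('pics/side20.png'),6).astype(int)
for nm,P in dict(a=(.5082,.1594),b=(.5066,.1098),c=(.5054,.06),d=(.504,.0097)).items():
    u,v=proj('side',(*P,.082)).round().astype(int)
    for g in(a,b): print(nm,v,g[v:v+24,u-3:u+4].mean(1).round().astype(int))
# bystander shift via template match
A=cv2.imread('pics/side0.png');B=cv2.imread('pics/side20.png')
for nm,(x,y,w,h) in dict(socket=(308,262,24,34),wrench=(262,260,30,78),screwdriver=(400,278,34,92),jar=(252,366,56,76),can=(308,140,38,88),tape=(342,374,56,50)).items():
    r=cv2.matchTemplate(B[y-8:y+h+8,x-8:x+w+8],A[y:y+h,x:x+w],cv2.TM_CCOEFF_NORMED);_,m,_,l=cv2.minMaxLoc(r);print(nm,round(m,3),l[0]-8,l[1]-8)
```

```text
a 294 [115 116 116 116 116 116 116 113  95  76  70  71  70  70  70  69  60  51
  48  48  48  48  48  80]
a 294 [113 113 115 117 121 122 122 119 100  79  73  74  74  73  73  72  62  52
  49  49  49  50  51  85]
b 274 [116 116 116 116 116 117 116 103  82  72  71  71  71  70  89 110 115 115
 115 115 115 115 116 115]
b 274 [114 114 114 115 114 115 115 104  84  74  74  74  74  73  89 107 112 113
 112 112 113 113 113 113]
c 255 [117 117 117 117 117 117 117 117 117 115  95  76  73  81 108 117 116 116
 116 116 116 116 116 116]
c 255 [101 101 102 101 102 102 105  97  81  75  75  75  74  81 106 114 113 114
 113 114 114 114 114 114]
d 238 [118 118 118 118 118 118 114  93  76  74  74  74  73  73  68  86 110 116
 116 117 117 117 116 117]
d 238 [110 110 110 111 106 104 104  90  78  76  76  76  79  95 101 101 101 101
 101 101 101 101 101 103]
socket 0.968 0 0
wrench 0.979 0 0
screwdriver 0.915 0 0
jar 1.0 0 0
can 1.0 0 0
tape 1.0 0 0
```

```bash
python3 -c "
from plant import env
print(env.hand_in()); print(env.state()['time'])"
```

```text
the job is handed in; nothing more can be done
None
the job is handed in; nothing more can be done
```

I tapped the keys in order a, b, c, d. I then pressed the latched key, c, past its unlatch point, lifted off and handed the job in at about 25 s.

**Taps**
- Keys a, b and d each gave way at the same height, with about 1.2–2.8 N. By the measured tool heights I pushed them only about 1–2 mm.
- Key c met the finger about 5–6 mm lower and did not move at about 1.3 N, so it was the latched one. It was still latched in the picture taken before I tapped d.

**Release:** I pressed key c to at least about 9.5 mm by the measured tool height, at about 5.5 N. I pushed further after that, but never saw a force step at the lower stop, so I only infer that it reached the full 10 mm.

**Last checks**
- In the side picture all four caps show the same wall height, and key c's top edge has risen about 3 pixels, level with the others.
- The socket, wrench, screwdriver, jar, can and tape show no pixel shift. I did not check the bearing numerically, but it looks unmoved.
- The gripper stopped with its TCP about 0.22 m above the bench, touching nothing.

**Disagreement:** The shut fingertips touched the keys only about 5 mm ahead of the TCP, not the stated 25 mm. I found contact by force and joint torque instead.

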